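# Slide the lens tray home in the inspection unit and clamp it

### The job

Slide the loaded lens tray along the bench into the bay of the inspection unit until it is fully home, keeping it level and going gently: the guides hidden inside are not centred in the mouth, so feel for them and let their side walls line the tray up. Then let go of the tray and swing the clamp lever on the deck all the way over, away from the mouth, leaving everything else on the bench where it is.

Things in the scene. Friction and masses are not known exactly. Their poses are not given: they have to be found in the camera images.
- tray_mid (a point): Centre of the loose aluminium lens tray, 9 mm above its underside. Open shallow box, 130 mm long (own x), 90 wide (y), 18 high, six lens blanks fixed in it, 0.3 to 0.55 kg. Own +x is the nose that enters the bay first, z up. Behind the rear edge (-x) a flat tongue, 50 mm wide, 6 thick, sticks out 68 mm and carries an upright grip fin.
- tray_fin (a point): Where to grip the tray: on its upright aluminium fin, 42 mm above the tray's underside and 112 mm behind tray_mid (own -x). The fin is 36 mm long along the tray's x, 14 mm thick across (y), its top 62 mm above the underside, so it is gripped from above with the fingers closing across the tray (tray's y). Axes as the tray's.
- unit: White inspection unit fixed to the bench. Origin on the bench under the middle of its low deck, z up, +x into the bay. Deck: x from -85 to +85 mm, 230 mm wide (y), top 65 mm up; behind it (x 85 to 155) a housing 150 mm high. The bay opens in the face at x = -85 mm. Its delicate guides and stop must never be pressed by the tray with more than 25 N.
- bay_mouth (a point): Middle of the bay's mouth in the unit's face, 9 mm above the bench; axes as the unit's, +x inwards. The mouth is 140 mm wide, 38 high, open at bench level: the tray slides in on the bench. A hard back stop ends the bay 130 mm inside the face: met faster than about 10 mm/s it is struck too hard.
- bay_home (a point): On the mouth's centre line 65 mm inside the face, 9 mm above the bench; axes as the unit's. Tray fully home (nose on the stop, rear edge flush with the face): tray_mid is level with this along x, but off it in y by the guides' unknown offset.
- clamp (a joint): Clamp lever: black ball on a steel rod on a dark block, on the deck on the unit's -y side. 0 = open, leaning to the mouth; 1.0 rad = clamped, leaning fully away from it (to the unit's +x). Its axis lies along the unit's y, 20 mm on the +x side of the unit's origin, at y = -75 mm, 87 mm above the bench. Light friction (about 1 N at the ball); stays where it is left.
- clamp_tip (a point): Centre of the clamp lever's ball (26 mm across), 80 mm from the lever's axis.
- loupe: Bystander: black loupe, 36 mm across, 34 mm high, standing on the unit's deck on its +y side. Origin under its centre.
- solvent_a: Bystander: brown glass bottle, 60 mm across, 150 mm high. Origin under its centre.
- solvent_b: Bystander: clear bottle, 60 mm across, 150 mm high. Origin under its centre.
- jar: Bystander: glass jar, 68 mm across, 75 mm high. Origin under its centre.
- dish: Bystander: white ceramic dish, 72 mm across, 22 mm high. Origin under its centre.
- tweezers: Bystander: steel tweezers, 125 mm long, 6 mm high, lying flat. Origin under the middle.
- spare_trays: Bystander: stack of two spare trays without tongue or fin, 130 x 90 mm, 40 mm high. Origin under its centre.
- brush: Bystander: grey brush, 170 mm long, lying flat. Origin under the middle.
- lead_in (a point): 53 mm inside the face on the mouth's centre line (not the guides'); axes as the unit's. Here two hidden rigid steel guide walls begin, 93 mm apart, along the unit's x: 1.5 mm to spare each side of the tray. The pair is clamped 3 to 14 mm to one side (along y) of this point, to be felt for. Before them, flared lead-ins (30 degrees to x), tips about 137 mm apart, 15 mm inside the face.
There are look-alikes about, which are no part of the job. What is shaped like the part that bears tray_mid but green or yellow is not meant.

How it is judged:
By the outcome, as a careful person would: the job done as asked, in the order asked, and still so for the second after the job is handed in, with the robot touching nothing.
It also fails if it takes over 72 s, if anything falls off the work surface, if the arm or the gripper's body presses on something with over 40 N, if the wrist force passes 120 N, or if a joint passes its speed limit or range.

### The arm

A 6-joint arm with a two-finger parallel gripper is mounted at the origin on the work surface. World frame = base frame: x ahead of the robot, y to its left, z up, the work surface at z = 0. Lengths are in m, angles in rad, forces in N, time in s.
With the tool pointing down it reaches from about 0.3 to 0.85 m from the base axis. Payload 5.4 kg.
Tool frame: the origin (TCP) lies between the finger pads; the fingertips stand 22 mm ahead of it and the grasp point (between the pads) lies 3 mm ahead of it; z points along the fingers, y is the direction in which the jaws open and shut (so a half turn about z gives the same grasp; the last joint's range is limited). The gripper opens to 85 mm and grips with 20 to 120 N. Pads are 22 mm wide; open, the fingers measure 114 mm over their backs; the gripper's body (76 mm by 85 mm) begins 54 mm behind the grasp point. The pads swing forward as they close: fully open they stand 13 mm farther back than shut.
Start: joints at [-1.543, 0.158, 1.597, -0, 1.386, -0.21], TCP at [0.135, -0.559, 0.253] pointing down, gripper open.
Joint ranges: [-2.91, 2.91], [-0.94, 2.29], [0.18, 2.7], [-1.29, 4.43], [0.17, 2.64], [-3, 3]. Speed limits (rad/s): [2.57, 2.57, 3.14, 3.14, 3.14, 3.14].

### API

Orientations are given as a 3x3 rotation matrix whose columns are the frame's x, y, z axes.
In Python, from workcell import robot gives the robot as it stands.
- The arm moves only by the tool send_rows, never from a script. Its argument "increments" is text: rows parted by semicolons, each of 7 numbers parted by spaces: the shift along the world's x, y, z in mm, then the turn, a rotation vector about the world's x, y, z in degrees, then the opening, from -1 (shut) to 1 (fully open), so that 0 is half open. A call has 1 to 12 rows; each row shifts and turns the pose as measured when the row begins; what a row does not reach is not made up. A row lasts 1/8 s, in which the tool goes at most 62.5 mm and 10.7 degrees, less where a joint would pass 70% of its speed; a pose out of reach is approached as far as the arm can. A call is refused whole if a number of a shift passes 62.5 or a number of a turn 10.7, either way. A call with a gripper value outside its range is refused whole. The fingers move at their own pace and stop on an object; "grip_force" is the grip in N (left out, the last holds). Time passes only in rows, so rows that do not move let the fingers close. It gives the time, the measured TCP pose, the force and the opening at its end, in the units of the state.
- robot.sense(): the state, without advancing time (a new reading comes with each control period).
- robot.capture(name): name is "side" or "top" or "wrist"; returns the picture (420x560x3 uint8, red, green, blue); there is no depth.
- robot.camera_info(name): a dict with "intrinsics" (3x3 intrinsics, pixels), "pose" (4x4, takes a point from camera to world coordinates). Camera axes: x right, y down, z forward; pixel columns grow to the right and rows downward; lengths in m; the calibration is good to about 2 mm. A picture is of the moment at which its call begins: read the wrist's pose just before it. camera_info takes no time and is no camera call; for the wrist camera it gives the pose at the moment of the call.
- robot.job_done(): hands the job in, once; it reports no verdict.
Trained networks look in the newest picture that a camera, given by its name, has taken for a name from the list of things; names that differ only in an ending like _2 or _b are one class to them, and where a whole thing is asked for, a point or a joint stands for the part that bears it (a point fixed in the world has none). Each returns a list of dicts, best first, with "p" (0 to 1); they miss things now and then, are a little off and sometimes report something else, mostly with a low value. They report only what shows in the picture. A call takes as long as a camera call. They do not tell look-alikes from the thing itself.
- robot.boxes_of(label, camera): "box" ([left, top, right, bottom] in pixels, round what is visible of it).
- robot.masks_of(label, camera): "pixels" (420x560 bool, what is visible of it) and "box" ([left, top, right, bottom] in pixels, round what is visible of it).
- robot.mark_of(label, camera): "location" ([column, row] in pixels: a listed point, or the origin of a listed thing).
The state is a dict: "time_s": time; "joint_positions": joint angles; "dq": joint speeds; "joint_torque": joint torques, N m; "eef_pos": TCP position; "tcp_rot": TCP orientation; "ft_force": force on the tool from outside, world axes, zero at the start; "moment": the same for the moment, N m; "opening": finger opening in m.
Only numpy, scipy, OpenCV 4.12 (cv2) and the standard library are available. Lean on these libraries where they do the work, as an engineer would, in place of code of your own. Each camera call takes 0.05 s, during which the arm holds its last target.

## Working session

There is one attempt and no reset: what is moved stays moved. The work goes in short steps, Python scripts to look and compute and a tool call to move; the robot and the scene stay as the last step left them, time stands still between calls to the robot, and variables do not carry over. Pictures are saved under pics/ and viewed, and the job is handed in when it is done.

Besides the shell and the picture viewer there is one more tool, called after "Call:" as name(argument=value, ...) on one line, values as JSON. send_rows: Moves the arm, as the interface text tells. Its arguments: {"type":"object","properties":{"increments":{"type":"string"},"grip_force":{"type":"number"}},"required":["increments"]}

```bash
mkdir -p pics; python3 - <<'E'
from workcell import robot
import cv2
for c in ["side","top","wrist"]:
    im=robot.capture(c); cv2.imwrite(f"pics/{c}0.png",im[:,:,::-1])
    i=robot.camera_info(c); print(c,i["intrinsics"],i["pose"])
s=robot.sense();print(s)
E
```

```text
side [[403.5312592    0.         276.79141546]
 [  0.         403.5312592  209.500321  ]
 [  0.           0.           1.        ]] [[-0.99842512 -0.05105374  0.023255    0.46020136]
 [-0.05167008  0.67539061 -0.73564783  0.68690929]
 [ 0.02185137 -0.73569086 -0.6769649   0.801535  ]
 [ 0.          0.          0.          1.        ]]
top [[517.12145449   0.         275.59332887]
 [  0.         517.12145449 205.02214981]
 [  0.           0.           1.        ]] [[ 0.00591681 -0.98948396  0.14452158  0.29761192]
 [-0.99996406 -0.00497702  0.00686342 -0.07523552]
 [-0.00607196 -0.14455699 -0.98947785  1.5275078 ]
 [ 0.          0.          0.          1.        ]]
wrist [[367.9422424    0.         283.5711228 ]
 [  0.         367.9422424  208.30713998]
 [  0.           0.           1.        ]] [[ 0.23535687 -0.93151281 -0.27729232  0.20596554]
 [-0.97190558 -0.22633301 -0.06459809 -0.54081571]
 [-0.00258645  0.28470556 -0.95861152  0.37289345]
 [ 0.          0.          0.          1.        ]]
{'time_s': 0.15, 'joint_positions': array([-1.54312425e+00,  1.58909587e-01,  1.59795636e+00,  1.33239533e-05,
        1.38619019e+00, -2.10078709e-01]), 'dq': array([ 9.42134739e-04, -1.63778041e-03, -3.41901391e-03,  8.03774800e-05,
       -2.00263555e-03, -1.57491105e-03]), 'joint_torque': array([ 4.12737245e-04, -3.96377850e+01, -3.31785357e+01, -1.74940101e-04,
        5.44973271e-03, -6.07321851e-06]), 'eef_pos': array([ 0.1354052 , -0.55838324,  0.25253337]), 'tcp_rot': array([[ 9.71870745e-01,  2.35514869e-01, -2.73997885e-05],
       [ 2.35514656e-01, -9.71869696e-01,  1.46328135e-03],
       [ 3.17995492e-04, -1.42857339e-03, -9.99998929e-01]]), 'ft_force': array([ 0.54860169, -0.53226825,  0.70880729]), 'moment': array([0.02295359, 0.02255085, 0.00246681]), 'opening': 0.08535546123116064}
```

View pics/side0.png

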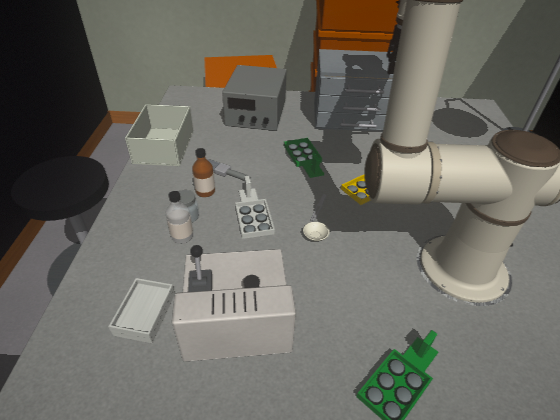

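View pics/top0.png

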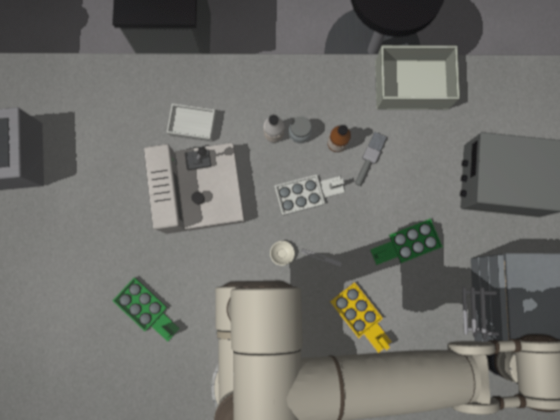

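View pics/wrist0.png

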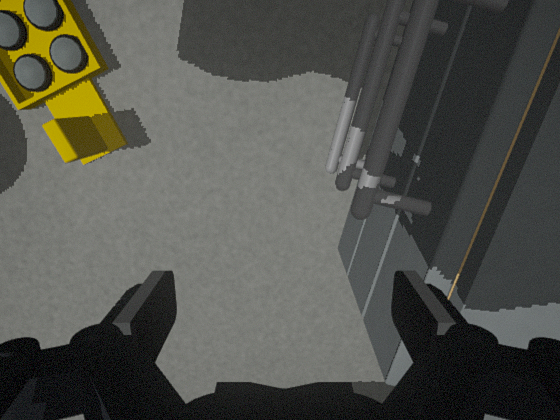

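```bash
cat > h.py <<'E'
from workcell import robot
import numpy as np, cv2
def ray(c,px,z,info=None):
    i=info or robot.camera_info(c);K=np.array(i["intrinsics"]);T=np.array(i["pose"])
    d=T[:3,:3]@np.linalg.inv(K)@np.array([px[0],px[1],1.]);o=T[:3,3]
    return o+d*(z-o[2])/d[2]
def proj(c,p,info=None):
    i=info or robot.camera_info(c);K=np.array(i["intrinsics"]);T=np.array(i["pose"])
    q=K@(T[:3,:3].T@(np.array(p)-T[:3,3]));return q[:2]/q[2]
E
python3 - <<'E'
from h import *
np.set_printoptions(precision=4,suppress=True)
zs=dict(tray_mid=.009,tray_fin=.042,unit=0,bay_mouth=.009,bay_home=.009,clamp_tip=None,loupe=.065,tweezers=0,solvent_a=0,jar=0,dish=0,brush=0,spare_trays=0)
for c in ["top","side"]:
    robot.capture(c)
    for l,z in zs.items():
        for d in robot.mark_of(l,c)[:5]:
            if d["p"]<.2: continue
            print(c,l,round(d["p"],2),np.round(d["location"],1),ray(c,d["location"],z if z is not None else .15)[:3])
print(robot.sense()["time_s"])
im=cv2.imread("pics/top0.png")[110:270,130:400];cv2.imwrite("pics/topcrop.png",cv2.resize(im,None,fx=2.9,fy=2.9,interpolation=cv2.INTER_CUBIC))
im=cv2.imread("pics/side0.png")[140:370,110:350];cv2.imwrite("pics/sidecrop.png",cv2.resize(im,None,fx=2.6,fy=2.6,interpolation=cv2.INTER_CUBIC))
E
```

```text
top tray_mid 0.97 [414.3 240.2] [ 0.4172 -0.4722  0.009 ]
top tray_mid 0.91 [298.2 193.5] [ 0.5544 -0.1318  0.009 ]
top tray_mid 0.82 [141.9 302.4] [0.2328 0.3203 0.009 ]
top tray_mid 0.78 [354.4 309.5] [ 0.2165 -0.2935  0.009 ]
top tray_fin 0.88 [333.5 181.6] [ 0.5846 -0.2336  0.042 ]
top tray_fin 0.72 [383.3 341.7] [ 0.1305 -0.3679  0.042 ]
top tray_fin 0.65 [378.4 255.5] [ 0.3702 -0.3597  0.042 ]
top unit 0.56 [211.4 186.6] [0.5757 0.1285 0.    ]
top bay_mouth 0.78 [239.5 181.7] [0.5893 0.0436 0.009 ]
top bay_mouth 0.51 [340. 142.] [ 0.7127 -0.258   0.009 ]
top clamp_tip 0.56 [203.1 154.2] [0.6382 0.1333 0.15  ]
top loupe 0.62 [198.  199.2] [0.527  0.1574 0.065 ]
top tweezers 0.52 [320.9 256.8] [ 0.3675 -0.1988  0.    ]
top tweezers 0.49 [338.3 144.9] [ 0.7061 -0.2538  0.    ]
top solvent_a 0.93 [269.8 135.8] [ 0.7336 -0.0457  0.    ]
top solvent_a 0.77 [335.6 142.9] [ 0.7123 -0.2457  0.    ]
top jar 0.91 [298.2 134.3] [ 0.7387 -0.1322 -0.    ]
top dish 0.74 [296.4 190.7] [ 0.5644 -0.1267  0.    ]
top dish 0.67 [283.  251.8] [ 0.3816 -0.0873  0.    ]
top brush 0.98 [366.6 160.3] [
[... 522 characters left out ...]
[ 0.3745 -0.1552  0.042 ]
side unit 0.81 [235.7 298.2] [0.5686 0.1322 0.    ]
side clamp_tip 0.52 [196.3 250.2] [0.6476 0.1201 0.15  ]
side loupe 0.66 [253.2 290.9] [0.5238 0.1555 0.065 ]
side loupe 0.66 [144.4 315.7] [0.7433 0.233  0.065 ]
side loupe 0.51 [315.9 239.3] [ 0.3821 -0.0108  0.065 ]
side tweezers 0.58 [314.7 210.4] [ 0.3765 -0.1886  0.    ]
side solvent_a 0.91 [205.6 192.7] [ 0.7086 -0.2434  0.    ]
side solvent_a 0.55 [181. 238.] [ 0.7404 -0.0508  0.    ]
side jar 0.84 [186.  215.7] [ 0.7459 -0.1383  0.    ]
side dish 0.78 [314.4 236.1] [ 0.3791 -0.0842  0.    ]
side brush 0.76 [227.2 172.4] [ 0.6575 -0.3496  0.    ]
side spare_trays 0.81 [145. 314.] [0.7682 0.1885 0.    ]
1.55
```

View pics/topcrop.png

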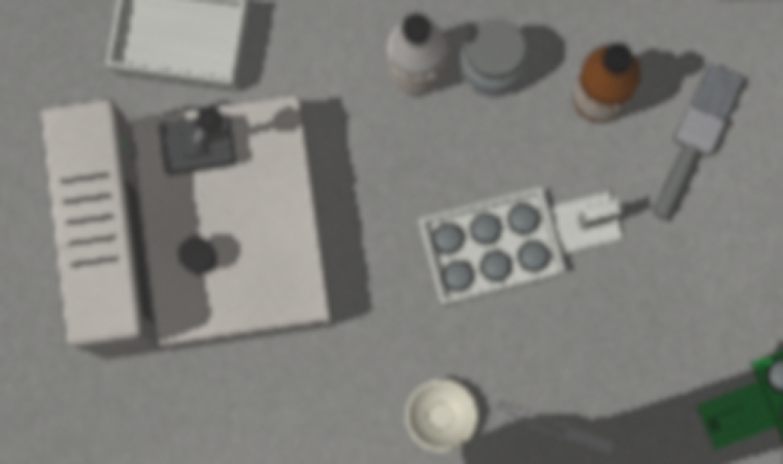

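View pics/sidecrop.png

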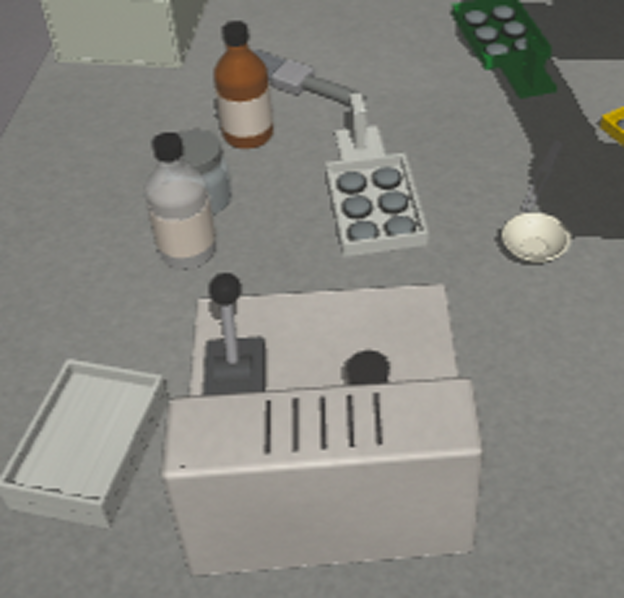

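```bash
python3 - <<'E'
from h import *
np.set_printoptions(precision=4,suppress=True)
def c2(p): return (130+(p[0]+.5)/2.9-.5,110+(p[1]+.5)/2.9-.5)
D=[ray("top",c2(p),.065) for p in [(298,98),(328,322)]]
print("deck front",D,np.linalg.norm(D[0]-D[1]))
e=D[0]-D[1];print("unit yaw",np.degrees(np.arctan2(e[1],e[0]))+90, "mid",(D[0]+D[1])/2)
H=[ray("top",c2(p),.150) for p in [(42,108),(110,100),(138,335),(70,344)]]
for a in H: print(a)
print(np.linalg.norm(H[1]-H[2]),np.linalg.norm(H[0]-H[1]))
e=H[1]-H[2];print(np.degrees(np.arctan2(e[1],e[0]))+90)
T=[ray("top",c2(p),.018) for p in [(419,218),(545,188),(566,270),(443,300)]]
for a in T: print(a)
for i in range(4):print(np.linalg.norm(T[i]-T[i-1]))
e=T[0]+T[3]-T[1]-T[2];print("tray yaw",np.degrees(np.arctan2(e[1],e[0])),sum(T)/4)
F=[ray("top",c2(p),.062) for p in [(580,214),(612,205)]];print(F)
# side
def c3(p): return (110+(p[0]+.5)/2.6-.5,140+(p[1]+.5)/2.6-.5)
print("side")
D=[ray("side",c3(p),.065) for p in [(199,298),(444,285)]]
print("deck front",D,np.linalg.norm(D[0]-D[1]))
e=D[0]-D[1];print("unit yaw",np.degrees(np.arctan2(e[1],e[0]))+90, "mid",(D[0]+D[1])/2)
T=[ray("side",c3(p),.018) for p in [(326,166),(405,154),(426,234),(345,246)]]
for a in T: print(a)
e=T[2]+T[3]-T[1]-T[0];print("tray yaw",np.degrees(np.arctan2(e[1],e[0])),sum(T)/4)
e=T[0]+T[3]-T[1]-T[2];print("tray yaw",np.degrees(np.arctan2(e[1],e[0]))+90)
E
```

```text
deck front [array([0.6916, 0.0616, 0.065 ]), array([0.4656, 0.0281, 0.065 ])] 0.2284856259433176
unit yaw 98.4393309205872 mid [0.5786 0.0448 0.065 ]
[0.658  0.2956 0.15  ]
[0.666  0.2315 0.15  ]
[0.4429 0.1975 0.15  ]
[0.4342 0.2601 0.15  ]
0.2257449502583505 0.06458856209703277
98.65767558408535
[ 0.5786 -0.0601  0.018 ]
[ 0.6105 -0.1892  0.018 ]
[ 0.5255 -0.21    0.018 ]
[ 0.4941 -0.085   0.018 ]
0.08805824204628507
0.1329148606246105
0.08746673423108756
0.1288856316425565
tray yaw 103.99336032506898 [ 0.5522 -0.1361  0.018 ]
[array([ 0.5752, -0.2204,  0.062 ]), array([ 0.5844, -0.2523,  0.062 ])]
side
deck front [array([0.6933, 0.0608, 0.065 ]), array([0.4692, 0.0289, 0.065 ])] 0.22638672861852144
unit yaw 98.11700737255521 mid [0.5812 0.0448 0.065 ]
[ 0.6093 -0.181   0.018 ]
[ 0.5228 -0.208   0.018 ]
[ 0.4918 -0.0829  0.018 ]
[ 0.5741 -0.0595  0.018 ]
tray yaw 105.05518698367254 [ 0.5495 -0.1328  0.018 ]
tray yaw 106.65215614417488
```

```bash
cat > fit.py <<'E'
from h import *
from scipy.optimize import minimize
from scipy.ndimage import map_coordinates
UN=[([-85,-115,65],[-85,115,65]),([-85,-115,65],[85,-115,65]),([-85,115,65],[85,115,65]),
    ([85,-115,150],[155,-115,150]),([85,115,150],[155,115,150]),([85,-115,150],[85,115,150]),([155,-115,150],[155,115,150])]
TR=[([65,-45,18],[65,45,18]),([-65,-45,18],[-65,45,18]),([-65,-45,18],[65,-45,18]),([-65,45,18],[65,45,18])]
def pts(M):
    return np.concatenate([np.linspace(a,b,60) for a,b in M])/1000
def w(P,x,y,t):
    c,s=np.cos(t),np.sin(t);return np.c_[x+c*P[:,0]-s*P[:,1],y+s*P[:,0]+c*P[:,1],P[:,2]]
def grad(im,s=1.2):
    g=cv2.GaussianBlur(im.astype(np.float32).mean(2),(0,0),s)
    return np.hypot(cv2.Sobel(g,cv2.CV_32F,1,0),cv2.Sobel(g,cv2.CV_32F,0,1))
def pr(info,Q):
    K=np.array(info["intrinsics"]);T=np.array(info["pose"])
    q=(K@(T[:3,:3].T@(Q-T[:3,3]).T)).T;return q[:,:2]/q[:,2:]
def fit(views,M,p0):
    P=pts(M)
    def f(v,gs):
        tot=0
        for g,i in gs:
            u=pr(i,w(P,v[0],v[1],v[2]));tot-=np.minimum(map_coordinates(g,[u[:,1],u[:,0]],order=1),60).mean()
        return tot
    v=np.array(p0,float)
    for s in (3,1.5,1.0):
        gs=[(grad(im,s),i) for im,i in views]
        v=minimize(f,v,args=(gs,),method="Nelder-Mead",options=dict(initial_simplex=[v,v+[.006,0,0],v+[0,.006,0],v+[0,0,.05]],xatol=1e-5,fatol=1e-4)).x
    return v
E
python3 - <<'E'
from fit import *
np.set_printoptions(precision=4,suppress=True)
I={c:(cv2.imread(f"pics/{c}0.png"),robot.camera_info(c)) for c in("top","side")}
for n,M,p in (("unit",UN,None),("tray",TR,(.551,-.1345,np.radians(104.5)))):
    if p is None:
        t=np.radians(98.4);p=(.580+.085*np.cos(t),.0448+.085*np.sin(t),t)
    for vs in (("top",),("side",),("top","side")):
        v=fit([I[c] for c in vs],M,p);print(n,vs,v[:2],np.degrees(v[2]))
E
```

```text
unit ('top',) [0.5681 0.1274] 98.8051937562934
unit ('side',) [0.5691 0.1271] 98.80012493610563
unit ('top', 'side') [0.5688 0.127 ] 98.68402056249396
tray ('top',) [ 0.5553 -0.1399] 102.99437177936748
tray ('side',) [ 0.5481 -0.1374] 105.74704785596816
tray ('top', 'side') [ 0.5539 -0.1378] 104.89680322872103
```

Call:
send_rows(increments="30 10 0 0 0 10 1; 50 35 0 0 0 10 1; 50 35 0 0 0 10 1; 50 35 0 0 0 10 1; 50 40 0 0 0 10 1; 50 40 0 0 0 10 1; 50 40 0 0 0 10 1; 50 40 0 0 0 10 1; 40 30 0 0 0 10 1; 20 10 0 0 0 1 1; 0 0 0 0 0 0 1")

```text
time_s: 2.92
eef_pos: [0.5761, -0.241, 0.2543]
tcp_rot: [[-0.302, 0.953, 0.005], [0.953, 0.302, -0.002], [-0.003, 0.005, -1.0]]
ft_force: [-1.5, 0.4, -0.0]
opening: 0.0857
```

```bash
python3 - <<'E'
from fit import *
np.set_printoptions(precision=4,suppress=True)
i=robot.camera_info("wrist");im=robot.capture("wrist");cv2.imwrite("pics/wrist1.png",im[:,:,::-1])
im2=robot.capture("side");cv2.imwrite("pics/side1.png",im2[:,:,::-1])
v=fit([(im,i)],TR,(.5515,-.1365,np.radians(104.5)));print(v[:2],np.degrees(v[2]))
ov=im[:,:,::-1].copy()
for u in pr(i,w(pts(TR),*v)): cv2.circle(ov,tuple(int(a) for a in np.round(u)),0,(0,0,255),-1)
FT=[([-130,-7,62],[-94,-7,62]),([-130,7,62],[-94,7,62])]
for u in pr(i,w(pts(FT),*v)): cv2.circle(ov,tuple(int(a) for a in np.round(u)),0,(255,0,0),-1)
cv2.imwrite("pics/wov1.png",ov)
for l in("tray_mid","tray_fin"):
    for d in robot.mark_of(l,"wrist")[:2]: pass
robot.capture("wrist")
for l,z in(("tray_mid",.009),("tray_fin",.042)):
    for d in robot.mark_of(l,"wrist")[:3]: print(l,d["p"],d["location"],ray("wrist",d["location"],z))
E
```

```text
[ 0.5519 -0.1336] 104.74921759480526
tray_mid 0.97 [293.2, 53.3] [ 0.5505 -0.132   0.009 ]
tray_mid 0.82 [87.4, 324.0] [ 0.4134 -0.4751  0.009 ]
tray_mid 0.57 [511.4, 36.3] [ 0.7362 -0.0589  0.009 ]
tray_fin 0.79 [289.8, 181.7] [ 0.5813 -0.2413  0.042 ]
tray_fin 0.58 [54.5, 242.4] [ 0.3819 -0.3662  0.042 ]
```

View pics/wov1.png

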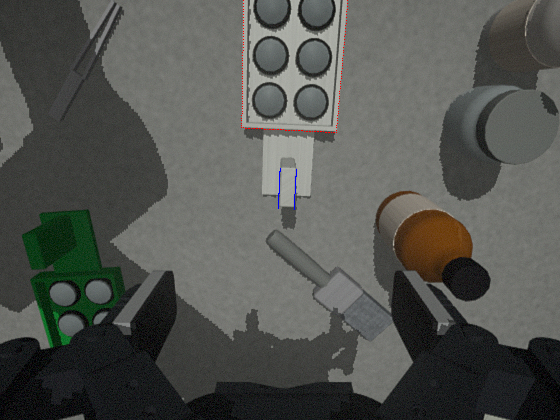

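Call:
send_rows(increments="4 -1 -20 0.1 0.3 -2.8 0.5; 0 0 -40 0 0 0 0.5; 0 0 -45 0 0 0 0.5; 0 0 -40 0 0 0 0.5; 0 0 0 0 0 0 0.5", grip_force=40)

```text
time_s: 3.9
eef_pos: [0.5767, -0.2469, 0.1084]
tcp_rot: [[-0.244, 0.97, 0.003], [0.97, 0.244, -0.003], [-0.004, 0.003, -1.0]]
ft_force: [0.1, -0.7, -0.1]
opening: 0.064
```

```bash
python3 - <<'E'
from fit import *
i=robot.camera_info("wrist");im=robot.capture("wrist");cv2.imwrite("pics/wrist2.png",im[:,:,::-1])
s=robot.sense();print(s["eef_pos"],s["tcp_rot"],s["ft_force"])
E
```

```text
[ 0.57831376 -0.24796705  0.11107105] [[-0.24417416  0.96970307  0.00741116]
 [ 0.96970352  0.24421796 -0.00571627]
 [-0.00735302  0.00579086 -0.9999562 ]] [-0.5236407  -0.26150498  0.59633989]
```

View pics/wrist2.png

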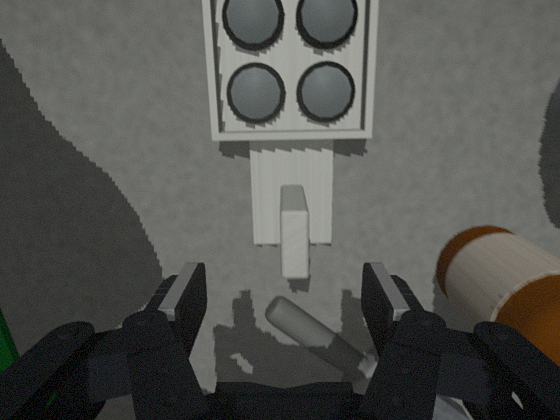

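Call:
send_rows(increments="2 6 -20 0.2 0.3 0.5 0.4; 0 0 -30 0 0 0 0.3; 0 0 -16 0 0 0 0.2; 0 0 0 0 0 0 0.2")

```text
time_s: 4.45
eef_pos: [0.5845, -0.2439, 0.049]
tcp_rot: [[-0.253, 0.967, 0.012], [0.967, 0.253, -0.008], [-0.011, 0.009, -1.0]]
ft_force: [0.5, 0.2, 0.5]
opening: 0.0512
```

```bash
python3 - <<'E'
from fit import *
i=robot.camera_info("wrist");im=robot.capture("wrist");cv2.imwrite("pics/wrist3.png",im[:,:,::-1])
s=robot.sense();print(s["eef_pos"],s["tcp_rot"],s["ft_force"],s["joint_positions"])
E
```

```text
[ 0.58505486 -0.24422943  0.04999833] [[-0.25324368  0.96731314  0.0131503 ]
 [ 0.96732708  0.25337029 -0.00904475]
 [-0.012081    0.01043011 -0.99987262]] [-0.03816067  0.04703182 -0.03801261] [-5.85600241e-01  5.19330817e-01  1.57186760e+00 -3.13589353e-04
  1.03443535e+00 -8.41556032e-01]
```

View pics/wrist3.png

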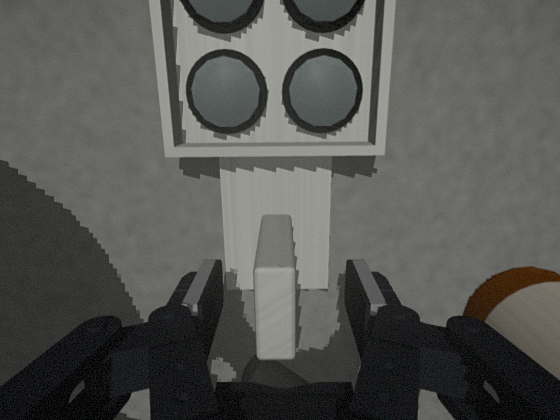

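Call:
send_rows(increments="-4 2 -4 0.5 0.7 0 0.2; 0 0 0 0 0 0 0.2")

```text
time_s: 4.75
eef_pos: [0.5821, -0.2428, 0.0479]
tcp_rot: [[-0.254, 0.967, 0.003], [0.967, 0.254, -0.002], [-0.002, 0.002, -1.0]]
ft_force: [-0.1, -0.3, -0.3]
opening: 0.0512
```

Call:
send_rows(increments="-2 1 -3 0.1 0.2 0 0; 0 0 0 0 0 0 -0.3; 0 0 0 0 0 0 -1; 0 0 0 0 0 0 -1; 0 0 0 0 0 0 -1")

```text
time_s: 5.38
eef_pos: [0.5805, -0.2423, 0.046]
tcp_rot: [[-0.254, 0.967, 0.001], [0.967, 0.254, -0.001], [-0.001, 0.001, -1.0]]
ft_force: [1.0, 0.4, 0.5]
opening: 0.0131
```

```bash
cat > st.py <<'E'
from fit import *
np.set_printoptions(precision=4,suppress=True)
U=np.array([.5687,.1270]);UT=np.radians(98.75)
def st(show=True):
    s=robot.sense();R=s["tcp_rot"];p=s["eef_pos"]
    ex=np.array([np.cos(UT),np.sin(UT)]);ey=np.array([-ex[1],ex[0]])
    yaw=np.degrees(np.arctan2(R[1,0],R[0,0])) if 0 else np.degrees(np.arctan2(-R[0,1],R[1,1])) 
    a=np.degrees(np.arctan2(R[1,0],R[0,0]))
    d=p[:2]-U
    ax=np.array([np.cos(np.radians(a)),np.sin(np.radians(a))])
    m=p[:2]+.112*ax-U
    f=s["ft_force"]
    print("t",round(s["time_s"],2),"p",p,"xdir",round(a,2),"z",R[:,2],"open",round(s["opening"],4))
    print("tcp in unit mm",1000*np.array([d@ex,d@ey]),"mid in unit",1000*np.array([m@ex,m@ey]),"F unit",np.array([f[:2]@ex,f[:2]@ey,f[2]]),"M",s["moment"])
if __name__=="__main__": st()
E
python3 st.py; python3 - <<'E'
from fit import *
i=robot.camera_info("wrist");im=robot.capture("wrist");cv2.imwrite("pics/wrist4.png",im[:,:,::-1])
v=fit([(im,i)],TR,(.5519,-.1336,np.radians(104.75)));print(v[:2],np.degrees(v[2]))
E
```

```text
t 5.38 p [ 0.5805 -0.2423  0.046 ] xdir 104.71 z [ 0.0008 -0.0011 -1.    ] open 0.0131
tcp in unit mm [-366.7773   44.476 ] mid in unit [-255.3818   56.0964] F unit [ 0.2513 -1.0513  0.4943] M [0.0253 0.0677 0.0802]
[ 0.55187479 -0.13312847] 104.69584351990669
```

View pics/wrist4.png

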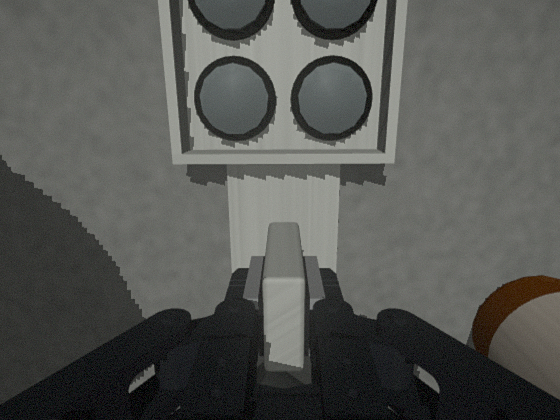

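Call:
send_rows(increments="-1 8 0 0 0 0 -1; -2 12 0 0 0 0 -1; 0 14 0 0 0 -0.8 -1; 4 14 0 0 0 -1 -1; 6 14 0 0 0 -1 -1; 7 12 0 0 0 -1 -1; 7 10 0 0 0 -1 -1; 5 7 0 0 0 -0.8 -1; 2 3 0 0 0 -0.3 -1; 0 0 0 0 0 0 -1")

```text
time_s: 6.68
eef_pos: [0.6071, -0.1395, 0.046]
tcp_rot: [[-0.15, 0.989, -0.003], [0.989, 0.15, -0.002], [-0.001, -0.003, -1.0]]
ft_force: [0.3, -1.7, -0.0]
opening: 0.0139
```

```bash
python3 st.py; python3 - <<'E'
from fit import *
im=robot.capture("top");cv2.imwrite("pics/top5.png",cv2.resize(im[110:270,130:400,::-1],None,fx=2.9,fy=2.9,interpolation=cv2.INTER_CUBIC))
i=robot.camera_info("wrist");im=robot.capture("wrist");cv2.imwrite("pics/wrist5.png",im[:,:,::-1])
E
```

```text
t 6.67 p [ 0.6071 -0.1395  0.046 ] xdir 98.64 z [-0.0031 -0.0017 -1.    ] open 0.0139
tcp in unit mm [-269.2361    2.6321] mid in unit [-157.2363    2.4087] F unit [-1.6975 -0.0904 -0.0336] M [-0.125  -0.1599  0.0646]
```

View pics/top5.png

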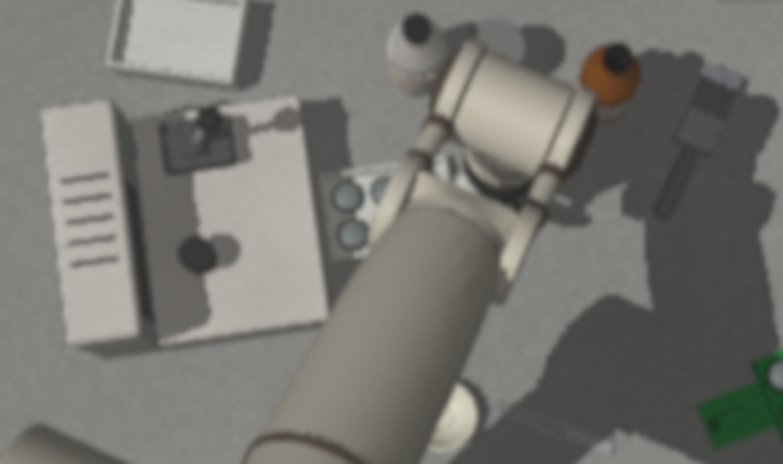

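View pics/wrist5.png

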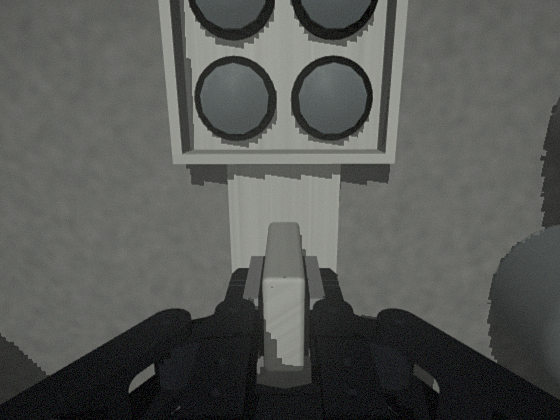

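Call:
send_rows(increments="0 4 0 0 -0.1 0 -1; 0 4 0 0 -0.1 0 -1; 0 4 0 0 0 0 -1; 0 4 0 0 0 0 -1; 0 4 0 0 0 0 -1; -0.6 4 0 0 0 0 -1; -0.6 3 0 0 0 0 -1; -0.3 2 0 0 0 0 -1")

```text
time_s: 7.78
eef_pos: [0.6052, -0.1098, 0.046]
tcp_rot: [[-0.148, 0.989, 0.001], [0.989, 0.148, -0.002], [-0.002, 0.001, -1.0]]
ft_force: [-0.2, -2.2, -0.7]
opening: 0.0136
```

```bash
python3 st.py
```

```text
t 7.78 p [ 0.6052 -0.1098  0.046 ] xdir 98.53 z [ 0.0008 -0.0021 -1.    ] open 0.0136
tcp in unit mm [-239.609    -0.0089] mid in unit [-127.6098   -0.4348] F unit [-2.1655  0.5719 -0.7285] M [-0.2516 -0.0229  0.0435]
```

Call:
send_rows(increments="-0.3 2 0 0 0 0.2 -1; -0.3 2 0 0 0 0 -1; -0.3 2 0 0 0 0 -1; -0.3 2 0 0 0 0 -1")

```text
time_s: 8.28
eef_pos: [0.6039, -0.1014, 0.046]
tcp_rot: [[-0.152, 0.988, 0.001], [0.988, 0.152, -0.002], [-0.002, 0.001, -1.0]]
ft_force: [0.3, -1.6, -1.3]
opening: 0.0136
```

```bash
python3 st.py
```

```text
t 8.28 p [ 0.6039 -0.1014  0.046 ] xdir 98.74 z [ 0.0009 -0.0021 -1.    ] open 0.0136
tcp in unit mm [-231.0559   -0.0446] mid in unit [-119.0559   -0.0737] F unit [-1.6167 -0.0535 -1.2613] M [-0.2104 -0.0322 -0.0067]
```

Call:
send_rows(increments="-0.2 1.5 0 0 0 0 -1; -0.2 1.5 0 0 0 0 -1; -0.2 1.5 0 0 0 0 -1")

```text
time_s: 8.65
eef_pos: [0.6032, -0.0966, 0.046]
tcp_rot: [[-0.152, 0.988, 0.001], [0.988, 0.152, -0.002], [-0.002, 0.001, -1.0]]
ft_force: [0.6, -2.4, -1.1]
opening: 0.0132
```

```bash
python3 st.py
```

```text
t 8.65 p [ 0.6032 -0.0966  0.046 ] xdir 98.73 z [ 0.0009 -0.0021 -1.    ] open 0.0132
tcp in unit mm [-226.2335   -0.1117] mid in unit [-114.2335   -0.144 ] F unit [-2.4361 -0.2457 -1.0643] M [-0.1622 -0.0229 -0.0161]
```

Call:
send_rows(increments="-0.2 1.5 0 0 0 0 -1; -0.2 1.5 0 0 0 0 -1; -0.2 1.5 0 0 0 0 -1")

```text
time_s: 9.02
eef_pos: [0.6026, -0.0925, 0.0461]
tcp_rot: [[-0.152, 0.988, 0.001], [0.988, 0.152, -0.004], [-0.004, 0.0, -1.0]]
ft_force: [-1.1, -7.3, -0.9]
opening: 0.0135
```

```bash
python3 st.py
```

```text
t 9.03 p [ 0.6026 -0.0925  0.0461] xdir 98.76 z [ 0.0008 -0.0036 -1.    ] open 0.0135
tcp in unit mm [-222.1311   -0.0911] mid in unit [-110.1311   -0.0695] F unit [-7.0896  2.1676 -0.8651] M [-0.8147  0.1597  0.1211]
```

Call:
send_rows(increments="0.3 -2 0 0 0 0 -1; -1.6 -1.3 0 0 0.1 0 -1; -2 -0.3 0 0 0 0 -1; -2 -0.3 0 0 0 0 -1; -1.5 -0.2 0 0 0 0 -1; -1.5 -0.2 0 0 0 0 -1; 0 0 0 0 0 0 -1")

```text
time_s: 9.9
eef_pos: [0.5941, -0.0953, 0.046]
tcp_rot: [[-0.151, 0.989, 0.0], [0.989, 0.151, -0.001], [-0.001, 0.0, -1.0]]
ft_force: [1.4, 0.4, -1.4]
opening: 0.0132
```

```bash
python3 st.py
```

```text
t 9.9 p [ 0.5941 -0.0953  0.046 ] xdir 98.68 z [ 0.0003 -0.0006 -1.    ] open 0.0132
tcp in unit mm [-223.5848    8.7104] mid in unit [-111.5849    8.582 ] F unit [ 0.1659 -1.428  -1.3912] M [ 0.0521 -0.201  -0.1318]
```

Call:
send_rows(increments="-0.2 1.5 0 0 0 0 -1; -0.2 1.5 0 0 0 0 -1; -0.2 1.5 0 0 0 0 -1; -0.2 1.5 0 0 0 0 -1; -0.2 1.5 0 0 0 0 -1")

```text
time_s: 10.52
eef_pos: [0.5927, -0.0884, 0.046]
tcp_rot: [[-0.151, 0.988, -0.001], [0.988, 0.151, -0.002], [-0.002, -0.001, -1.0]]
ft_force: [0.2, -2.1, -1.3]
opening: 0.0137
```

```bash
python3 st.py
```

```text
t 10.53 p [ 0.5927 -0.0884  0.046 ] xdir 98.71 z [-0.0006 -0.0022 -1.    ] open 0.0137
tcp in unit mm [-216.545     9.0282] mid in unit [-104.545     8.9565] F unit [-2.0649  0.1016 -1.2895] M [-0.1838 -0.1472 -0.092 ]
```

Call:
send_rows(increments="-0.2 1.5 0 0 0 0 -1; -0.2 1.5 0 0 0 0 -1; -0.2 1.5 0 0 0 0 -1; -0.2 1.5 0 0 0 0 -1")

```text
time_s: 11.02
eef_pos: [0.5918, -0.082, 0.046]
tcp_rot: [[-0.152, 0.988, -0.001], [0.988, 0.152, -0.002], [-0.002, -0.001, -1.0]]
ft_force: [0.7, -1.7, -0.4]
opening: 0.0135
```

```bash
python3 st.py
```

```text
t 11.03 p [ 0.5918 -0.082   0.046 ] xdir 98.71 z [-0.0006 -0.0023 -1.    ] open 0.0135
tcp in unit mm [-210.0694    8.9139] mid in unit [-98.0694   8.8446] F unit [-1.7389 -0.403  -0.4452] M [-0.2004 -0.1713 -0.0275]
```

Call:
send_rows(increments="-0.2 1.5 0 0 0 0 -1; -0.2 1.5 0 0 0 0 -1; -0.2 1.5 0 0 0 0 -1; -0.2 1.5 0 0 0 0 -1; -0.2 1.5 0 0 0 0 -1")

```text
time_s: 11.65
eef_pos: [0.5908, -0.0739, 0.046]
tcp_rot: [[-0.152, 0.988, -0.001], [0.988, 0.152, -0.002], [-0.002, -0.001, -1.0]]
ft_force: [0.8, -2.4, -1.1]
opening: 0.0136
```

```bash
python3 st.py
```

```text
t 11.65 p [ 0.5908 -0.0739  0.046 ] xdir 98.72 z [-0.0006 -0.0023 -1.    ] open 0.0136
tcp in unit mm [-201.954     8.7454] mid in unit [-89.954    8.6834] F unit [-2.4742 -0.411  -1.1239] M [-0.2357 -0.1893 -0.0438]
```

Call:
send_rows(increments="-0.4 2.5 0 0 0 0 -1; -0.4 2.5 0 0 0 0 -1; -0.4 2.5 0 0 0 0 -1; -0.4 2.5 0 0 0 0 -1; -0.4 2.5 0 0 0 0 -1")

```text
time_s: 12.28
eef_pos: [0.5886, -0.0605, 0.046]
tcp_rot: [[-0.152, 0.988, -0.001], [0.988, 0.152, -0.002], [-0.002, -0.001, -1.0]]
ft_force: [-0.1, -1.7, -1.2]
opening: 0.0137
```

```bash
python3 st.py
```

```text
t 12.28 p [ 0.5886 -0.0605  0.046 ] xdir 98.72 z [-0.0006 -0.0022 -1.    ] open 0.0137
tcp in unit mm [-188.3733    8.8366] mid in unit [-76.3733   8.7684] F unit [-1.6346  0.3144 -1.1811] M [-0.1897 -0.1669 -0.0544]
```

Call:
send_rows(increments="-0.4 2.5 0 0 0 0 -1; -0.4 2.5 0 0 0 0 -1; -0.4 2.5 0 0 0 0 -1; -0.4 2.5 0 0 0 0 -1; -0.4 2.5 0 0 0 0 -1; -0.4 2.5 0 0 0 0 -1; -0.4 2.5 0 0 0 0 -1")

```text
time_s: 13.15
eef_pos: [0.5856, -0.0418, 0.046]
tcp_rot: [[-0.152, 0.988, -0.001], [0.988, 0.152, -0.002], [-0.002, -0.001, -1.0]]
ft_force: [-1.1, -2.5, -0.9]
opening: 0.0137
```

```bash
python3 st.py
```

```text
t 13.15 p [ 0.5856 -0.0418  0.046 ] xdir 98.72 z [-0.0006 -0.0022 -1.    ] open 0.0137
tcp in unit mm [-169.3683    8.9626] mid in unit [-57.3683   8.8964] F unit [-2.329   1.5068 -0.8708] M [-0.2115 -0.1174 -0.0217]
```

Call:
send_rows(increments="-0.4 2.5 0 0 0 0 -1; -0.4 2.5 0 0 0 0 -1; -0.4 2.5 0 0 0 0 -1; -0.4 2.5 0 0 0 0 -1; -0.4 2.5 0 0 0 0 -1; -0.4 2.5 0 0 0 0 -1; -0.4 2.5 0 0 0 0 -1; -0.3 2 0 0 0 0 -1")

```text
time_s: 14.15
eef_pos: [0.5822, -0.0208, 0.0459]
tcp_rot: [[-0.152, 0.988, -0.001], [0.988, 0.152, -0.002], [-0.002, -0.001, -1.0]]
ft_force: [-0.4, -2.1, -1.3]
opening: 0.0131
```

```bash
python3 st.py
```

```text
t 14.15 p [ 0.5822 -0.0208  0.0459] xdir 98.72 z [-0.0008 -0.0022 -1.    ] open 0.0131
tcp in unit mm [-148.1543    9.1248] mid in unit [-36.1543   9.07  ] F unit [-2.0662  0.694  -1.3371] M [-0.2075 -0.1795 -0.0741]
```

Call:
send_rows(increments="-0.3 2 0 0 0 0 -1; -0.3 2 0 0 0 0 -1; -0.3 2 0 0 0 0 -1; -0.2 1.2 0 0 0 0 -1; -0.1 0.7 0 0 0 0 -1; -0.1 0.7 0 0 0 0 -1; -0.1 0.7 0 0 0 0 -1")

```text
time_s: 15.02
eef_pos: [0.5807, -0.0109, 0.046]
tcp_rot: [[-0.152, 0.988, -0.001], [0.988, 0.152, -0.002], [-0.002, -0.001, -1.0]]
ft_force: [0.5, -1.7, -1.5]
opening: 0.0131
```

```bash
python3 st.py
```

```text
t 15.03 p [ 0.5807 -0.0109  0.046 ] xdir 98.72 z [-0.0008 -0.0023 -1.    ] open 0.0131
tcp in unit mm [-138.1206    9.1004] mid in unit [-26.1206   9.0507] F unit [-1.7702 -0.2538 -1.5396] M [-0.2293 -0.138  -0.0101]
```

Call:
send_rows(increments="-0.1 0.7 0 0 0 0 -1; -0.1 0.7 0 0 0 0 -1; -0.1 0.7 0 0 0 0 -1; -0.1 0.7 0 0 0 0 -1; -0.1 0.7 0 0 0 0 -1")

```text
time_s: 15.65
eef_pos: [0.5802, -0.0072, 0.046]
tcp_rot: [[-0.152, 0.988, -0.001], [0.988, 0.152, -0.002], [-0.002, -0.001, -1.0]]
ft_force: [0.9, -2.2, -0.7]
opening: 0.0135
```

```bash
python3 st.py
```

```text
t 15.65 p [ 0.5802 -0.0072  0.046 ] xdir 98.72 z [-0.0008 -0.0024 -1.    ] open 0.0135
tcp in unit mm [-134.4259    9.065 ] mid in unit [-22.4259   8.9978] F unit [-2.3346 -0.5939 -0.7449] M [-0.1704 -0.1816 -0.0093]
```

Call:
send_rows(increments="-0.1 0.7 0 0 0 0 -1; -0.1 0.7 0 0 0 0 -1; -0.1 0.7 0 0 0 0 -1")

```text
time_s: 16.02
eef_pos: [0.5799, -0.005, 0.046]
tcp_rot: [[-0.152, 0.988, -0.001], [0.988, 0.152, -0.002], [-0.002, -0.001, -1.0]]
ft_force: [0.7, -1.3, -0.9]
opening: 0.0135
```

```bash
python3 st.py
```

```text
t 16.02 p [ 0.5799 -0.005   0.046 ] xdir 98.72 z [-0.0008 -0.0024 -1.    ] open 0.0135
tcp in unit mm [-132.1254    9.0157] mid in unit [-20.1255   8.9559] F unit [-1.418  -0.5067 -0.9111] M [-0.2289 -0.1726 -0.0617]
```

Call:
send_rows(increments="-0.1 0.7 0 0 0 0 -1; -0.1 0.7 0 0 0 0 -1; -0.1 0.7 0 0 0 0 -1")

```text
time_s: 16.4
eef_pos: [0.5798, -0.004, 0.0462]
tcp_rot: [[-0.152, 0.988, -0.0], [0.988, 0.152, -0.005], [-0.005, -0.001, -1.0]]
ft_force: [-0.7, -5.1, -0.1]
opening: 0.0133
```

```bash
python3 st.py
```

```text
t 16.4 p [ 0.5798 -0.004   0.0462] xdir 98.74 z [-0.0003 -0.0046 -1.    ] open 0.0133
tcp in unit mm [-131.1348    8.9265] mid in unit [-19.1348   8.9152] F unit [-4.9767  1.4566 -0.066 ] M [-0.6721 -0.0541 -0.083 ]
```

Call:
send_rows(increments="-0.1 0.7 0 0 0 0 -1; -0.1 0.8 0 0 0 0 -1")

```text
time_s: 16.65
eef_pos: [0.5799, -0.0039, 0.0466]
tcp_rot: [[-0.152, 0.988, 0.0], [0.988, 0.152, -0.007], [-0.007, -0.001, -1.0]]
ft_force: [-1.2, -5.4, -0.8]
opening: 0.0131
```

```bash
python3 st.py; python3 - <<'E'
from fit import *
i=robot.camera_info("wrist");im=robot.capture("wrist");cv2.imwrite("pics/wrist6.png",im[:,:,::-1])
E
```

```text
t 16.65 p [ 0.5799 -0.0039  0.0466] xdir 98.75 z [ 0.0001 -0.0071 -1.    ] open 0.0131
tcp in unit mm [-131.0751    8.8607] mid in unit [-19.0751   8.8682] F unit [-5.1808  2.016  -0.7843] M [-0.6351 -0.0044 -0.0574]
```

View pics/wrist6.png

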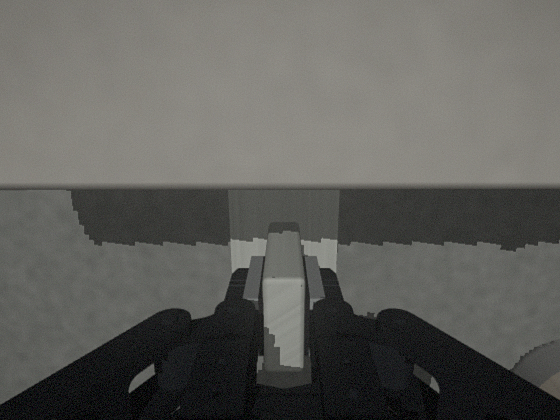

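Call:
send_rows(increments="0 -0.1 -0.4 0.3 0 0 -1; 0 0 0 0 0 0 -1; 0 0 0 0 0 0 -0.6; 0 0 0 0 0 0 -0.2; 0 0 0 0 0 0 0; 0 0 0 0 0 0 0")

```text
time_s: 17.45
eef_pos: [0.5796, -0.0026, 0.0462]
tcp_rot: [[-0.153, 0.988, -0.001], [0.988, 0.153, 0.0], [0.0, -0.001, -1.0]]
ft_force: [0.4, 0.1, -0.5]
opening: 0.043
```

```bash
python3 st.py; python3 - <<'E'
from fit import *
i=robot.camera_info("wrist");im=robot.capture("wrist");cv2.imwrite("pics/wrist7.png",im[:,:,::-1])
E
```

```text
t 17.45 p [ 0.5796 -0.0026  0.0462] xdir 98.78 z [-0.0008  0.0003 -1.    ] open 0.043
tcp in unit mm [-129.7314    8.9886] mid in unit [-17.7315   9.0533] F unit [ 0.0274 -0.426  -0.4765] M [ 0.0362 -0.0066 -0.0293]
```

View pics/wrist7.png

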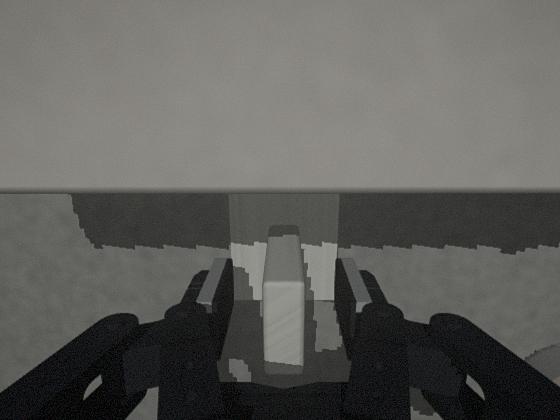

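Call:
send_rows(increments="0 0 15 0 0 0 0; 0 0 30 0 0 0 0; 0 -3 40 0 0 0 0; 0 -5 45 0 0 0 0; 0 -5 45 0 0 0 0; 0 0 30 0 0 0 0; 0 0 0 0 0 0 0")

```text
time_s: 18.38
eef_pos: [0.5787, -0.0157, 0.2646]
tcp_rot: [[-0.153, 0.988, 0.005], [0.988, 0.153, -0.001], [-0.002, 0.005, -1.0]]
ft_force: [-0.1, -0.7, -0.1]
opening: 0.0429
```

```bash
python3 st.py; python3 - <<'E'
from fit import *
np.set_printoptions(precision=4,suppress=True)
i=robot.camera_info("wrist");im=robot.capture("wrist");cv2.imwrite("pics/wrist8.png",im[:,:,::-1])
DK=[UN[0]]
v=fit([(im,i)],[([-130,-7,62],[-94,-7,62]),([-130,7,62],[-94,7,62]),([-94,-7,62],[-94,7,62]),([-130,7,62],[-130,-7,62])],(.5718,.1073,np.radians(98.75)));print(v[:2],np.degrees(v[2]))
for c in("wrist","side"):
  if c=="side": cv2.imwrite("pics/side8.png",robot.capture(c)[:,:,::-1])
  for d in robot.mark_of("clamp_tip",c)[:3]: print(c,d["p"],d["location"],ray(c,d["location"],.155))
  for d in robot.mark_of("tray_fin",c)[:2]: print(c,d["p"],d["location"],ray(c,d["location"],.042))
E
```

```text
t 18.38 p [ 0.5787 -0.0157  0.2646] xdir 98.79 z [ 0.0048 -0.0009 -1.    ] open 0.0429
tcp in unit mm [-142.5792   11.7932] mid in unit [-30.5792  11.8674] F unit [-0.6965  0.1589 -0.1444] M [-0.0357  0.0068 -0.0008]
[0.5897 0.1103] 91.41502436000835
wrist 0.94 [287.7, 164.6] [0.5773 0.0008 0.042 ]
side 0.74 [193.8, 252.4] [0.6501 0.131  0.155 ]
side 0.68 [237.0, 243.0] [0.5628 0.0978 0.155 ]
side 0.36 [180.7, 235.5] [0.6886 0.0845 0.155 ]
side 0.83 [314.8, 163.7] [ 0.3767 -0.3626  0.042 ]
side 0.82 [429.4, 341.3] [0.1502 0.2402 0.042 ]
```

View pics/wrist8.png

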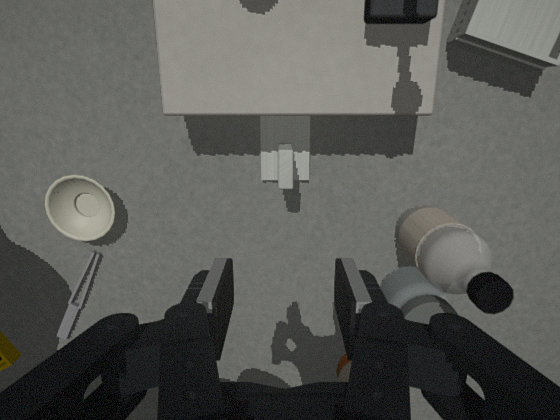

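View pics/side8.png

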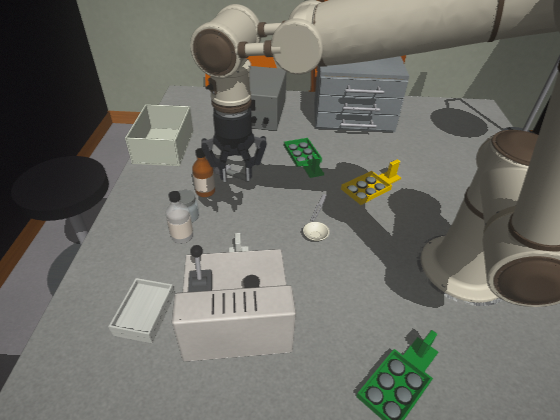

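```bash
python3 - <<'E'
from st import *
ex=np.array([np.cos(UT),np.sin(UT)]);ey=np.array([-ex[1],ex[0]])
def u(c,p,z):
    d=ray(c,p,z)[:2]-U;return 1000*np.array([d@ex,d@ey])
for p,z in(((163,114.5),.065),((435,114.5),.065),((285,181.5),.006),((279.5,188),.062),((293,188),.062),((286,146),.062)): print(p,u("wrist",p,z))
# clamp ball: triangulate top0 & side
from scipy.optimize import least_squares
it,is_=robot.camera_info("top"),robot.camera_info("side")
def c2(p): return np.array((130+(p[0]+.5)/2.9-.5,110+(p[1]+.5)/2.9-.5))
bt=c2((208,119));bs=np.array([110+(225+.5)/2.6-.5,140+(288+.5)/2.6-.5])
r=least_squares(lambda X:np.r_[proj("top",X,it)-bt,proj("side",X,is_)-bs],[.64,.13,.15])
d=r.x[:2]-U;print(r.x,r.fun,1000*np.array([d@ex,d@ey]))
E
```

```text
(163, 114.5) [-80.0273 115.0572]
(435, 114.5) [ -79.8503 -109.8917]
(285, 181.5) [-149.2357   13.9342]
(279.5, 188) [-143.0221   18.6927]
(293, 188) [-142.9992    6.7671]
(286, 146) [-106.1752   13.04  ]
[0.643  0.1356 0.167 ] [ 0.0065  0.2283 -0.1701 -0.0375] [ -2.8268 -74.7809]
```

Call:
send_rows(increments="8 10 0 0 0 0 -1; 18 22 0 0.1 0.2 0 -1; 20 24 0 0 0 0 -1; 16 22 0 0 0 0 -1; 8 12 0 0 0 0 -1; 0 0 0 0 0 0 -1")

```text
time_s: 19.42
eef_pos: [0.6478, 0.0808, 0.253]
tcp_rot: [[-0.153, 0.988, -0.017], [0.988, 0.153, 0.005], [0.008, -0.016, -1.0]]
ft_force: [-1.2, -0.4, -0.1]
opening: -0.0003
```

```bash
python3 st.py; python3 - <<'E'
from fit import *
i=robot.camera_info("wrist");im=robot.capture("wrist");cv2.imwrite("pics/wrist9.png",im[:,:,::-1])
E
```

```text
t 19.43 p [0.6478 0.0808 0.253 ] xdir 98.8 z [-0.0171  0.005  -0.9998] open -0.0003
tcp in unit mm [-57.7367 -71.1083] mid in unit [ 54.2632 -71.0072] F unit [-0.2292  1.2618 -0.069 ] M [-0.0284 -0.0079  0.0096]
```

View pics/wrist9.png

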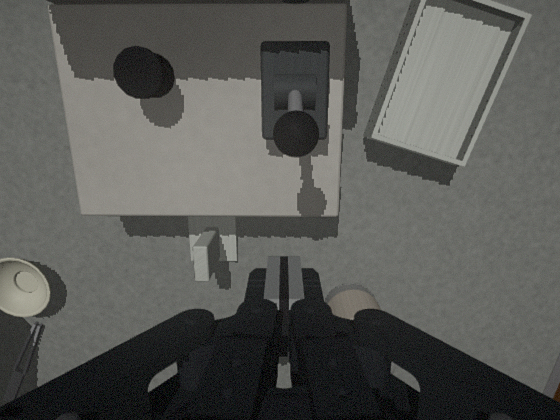

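Call:
send_rows(increments="4 0.5 -10 -0.3 -0.9 0 -1; 0 0 -25 0 0 0 -1; 0 0 -30 0 0 0 -1; 0 0 -20 0 0 0 -1; 0 0 0 0 0 0 -1")

```text
time_s: 20.1
eef_pos: [0.6498, 0.0771, 0.1638]
tcp_rot: [[-0.148, 0.989, -0.0], [0.989, 0.148, -0.002], [-0.002, -0.001, -1.0]]
ft_force: [-0.6, -0.0, -0.8]
opening: -0.0003
```

```bash
python3 st.py; python3 - <<'E'
from fit import *
i=robot.camera_info("wrist");im=robot.capture("wrist");cv2.imwrite("pics/wrist10.png",im[:,:,::-1])
E
```

```text
t 20.1 p [0.6498 0.0771 0.1638] xdir 98.51 z [-0.0002 -0.0022 -1.    ] open -0.0003
tcp in unit mm [-61.691 -72.603] mid in unit [ 50.3081 -73.0647] F unit [ 0.0698  0.6351 -0.7531] M [ 0.0534  0.001  -0.0499]
```

View pics/wrist10.png

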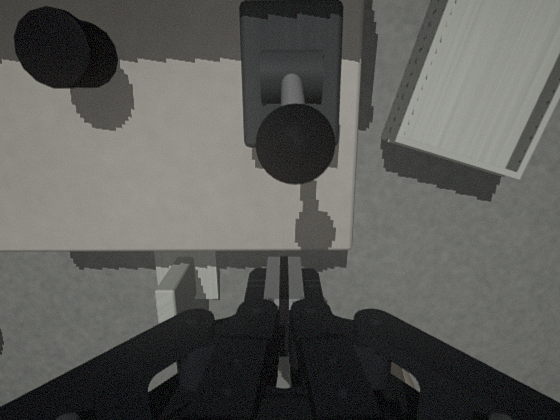

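Call:
send_rows(increments="3 4 -2 0 0 0.2 -1; 0 6 -1 0 0 0 -1; -0.9 6 0 0 0 0 -1; -0.9 6 0 0 0 0 -1; -0.9 6 0 0 0 0 -1; -0.6 4 0 0 0 0 -1")

```text
time_s: 20.9
eef_pos: [0.6523, 0.1112, 0.166]
tcp_rot: [[-0.152, 0.988, 0.009], [0.988, 0.152, -0.003], [-0.004, 0.008, -1.0]]
ft_force: [0.1, -0.1, -0.7]
opening: 0.0
```

```bash
python3 st.py
```

```text
t 20.9 p [0.6523 0.1112 0.166 ] xdir 98.73 z [ 0.0087 -0.0026 -1.    ] open 0.0
tcp in unit mm [-28.3301 -80.1738] mid in unit [ 83.6699 -80.2206] F unit [-0.1427 -0.0315 -0.6621] M [ 0.0011 -0.0082 -0.0202]
```

Call:
send_rows(increments="-3 2 -3 0.1 0.4 0 -1; -1 4 -2 0 0 0 -1; -0.8 5 0 0 0 0 -1; -0.8 5 0 0 0 0 -1")

```text
time_s: 21.4
eef_pos: [0.6467, 0.1273, 0.161]
tcp_rot: [[-0.151, 0.989, 0.002], [0.989, 0.151, -0.002], [-0.002, 0.002, -1.0]]
ft_force: [0.0, -1.3, 0.3]
opening: 0.0
```

```bash
python3 st.py; python3 - <<'E'
from fit import *
i=robot.camera_info("wrist");im=robot.capture("wrist");cv2.imwrite("pics/wrist11.png",im[:,:,::-1])
E
```

```text
t 21.4 p [0.6467 0.1273 0.161 ] xdir 98.69 z [ 0.0021 -0.0021 -1.    ] open 0.0
tcp in unit mm [-11.5736 -77.1164] mid in unit [100.4263 -77.2261] F unit [-1.2615  0.1587  0.2711] M [-0.168  -0.0299 -0.0424]
```

View pics/wrist11.png

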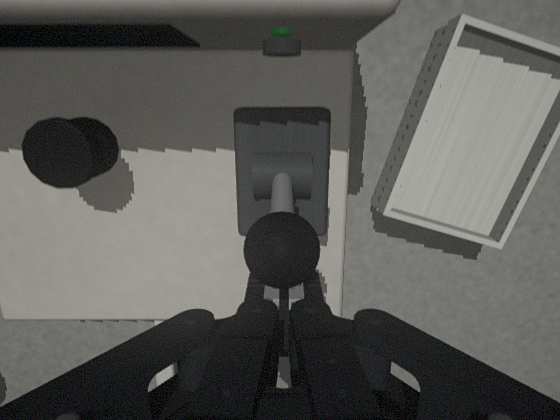

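Call:
send_rows(increments="-0.8 5 0 0 0 0 -1; -0.8 5 0 0 0 0 -1; -0.8 5 0 0 0 0 -1; -0.8 5 0 0 0 0 -1; -0.8 5 0 0 0 0 -1; -0.8 5 0 0 0 0 -1")

```text
time_s: 22.2
eef_pos: [0.6412, 0.1602, 0.1607]
tcp_rot: [[-0.152, 0.988, 0.002], [0.988, 0.152, -0.001], [-0.002, 0.001, -1.0]]
ft_force: [0.4, -0.4, 0.0]
opening: 0.0
```

```bash
python3 st.py
```

```text
t 22.2 p [0.6412 0.1602 0.1607] xdir 98.72 z [ 0.0016 -0.0013 -1.    ] open 0.0
tcp in unit mm [ 21.7792 -76.7374] mid in unit [133.7792 -76.7899] F unit [-0.4932 -0.3523  0.0291] M [-0.0934 -0.0741  0.0133]
```

Call:
send_rows(increments="-0.6 4 -1 0 0 0 -1; -0.6 4 -1 0 0 0 -1; -0.6 4 -1 0 0 0 -1; -0.5 3 0 0 0 0 -1")

```text
time_s: 22.7
eef_pos: [0.6393, 0.1727, 0.1576]
tcp_rot: [[-0.152, 0.988, 0.002], [0.988, 0.152, -0.009], [-0.009, 0.001, -1.0]]
ft_force: [1.1, -13.9, -0.4]
opening: -0.0003
```

```bash
python3 st.py; python3 - <<'E'
from fit import *
i=robot.camera_info("wrist");im=robot.capture("wrist");cv2.imwrite("pics/wrist12.png",im[:,:,::-1])
im=robot.capture("side");cv2.imwrite("pics/side12.png",cv2.resize(im[140:370,110:350,::-1],None,fx=2.6,fy=2.6,interpolation=cv2.INTER_CUBIC))
E
```

```text
t 22.7 p [0.6393 0.1727 0.1576] xdir 98.74 z [ 0.0022 -0.0092 -1.    ] open -0.0003
tcp in unit mm [ 34.3825 -76.7267] mid in unit [146.3825 -76.7455] F unit [-13.9187   1.0773  -0.4066] M [-2.3564 -0.2063  0.0019]
```

View pics/wrist12.png

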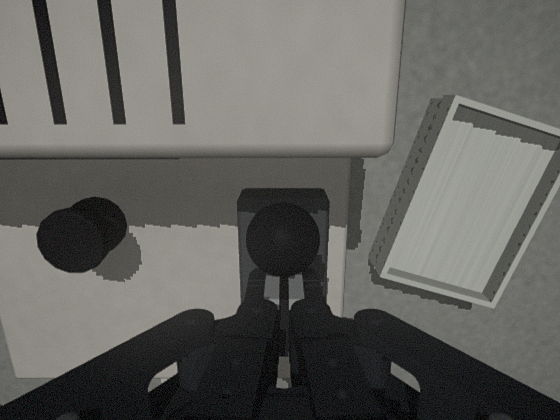

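View pics/side12.png

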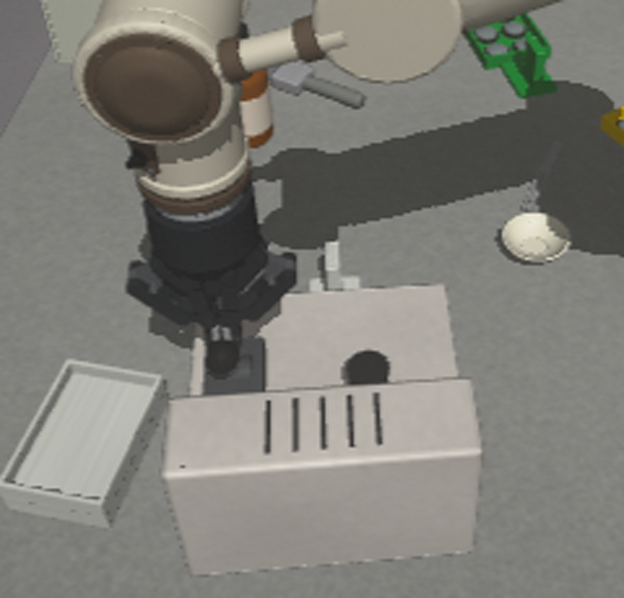

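```bash
python3 - <<'E'
from st import *
ex=np.array([np.cos(UT),np.sin(UT)]);ey=np.array([-ex[1],ex[0]])
i=robot.camera_info("wrist")
for z in(.14,.147,.157,.16):
    d=ray("wrist",(283,240),z)[:2]-U;print(z,1000*np.array([d@ex,d@ey]))
print(np.array(i["pose"])[:3,3])
for p,z in(((240,203),.1),((328,203),.1),((100,157),.15),((380,156),.15),((15,377),.065)):
    d=ray("wrist",p,z)[:2]-U;print(p,1000*np.array([d@ex,d@ey]))
i2=robot.camera_info("side");bs=(110+(222)/2.6-.5,140+(358)/2.6-.5)
for z in(.14,.147,.157):
    d=ray("side",bs,z)[:2]-U;print("side",z,1000*np.array([d@ex,d@ey]))
E
```

```text
0.14 [ 53.147  -76.7123]
0.147 [ 55.9659 -76.7234]
0.157 [ 59.993  -76.7393]
0.16 [ 61.2011 -76.7441]
[0.6282 0.2459 0.2773]
(240, 203) [ 56.9891 -55.1032]
(328, 203) [ 56.9551 -99.2441]
(100, 157) [ 88.1457 -13.2903]
(380, 156) [  88.423  -110.3893]
(15, 377) [-80.129  111.5274]
side 0.14 [ 45.6372 -78.0049]
side 0.147 [ 51.1847 -76.946 ]
side 0.157 [ 59.1096 -75.4334]
```

Call:
send_rows(increments="-0.2 1.5 0 0.2 0 0 -1; -0.2 1.5 0 0.2 0 0 -1")

```text
time_s: 23.05
eef_pos: [0.6394, 0.1721, 0.1577]
tcp_rot: [[-0.15, 0.989, 0.002], [0.989, 0.15, -0.008], [-0.008, 0.001, -1.0]]
ft_force: [-0.1, -5.0, 0.6]
opening: -0.0
```

```bash
python3 st.py
```

```text
t 23.05 p [0.6394 0.1721 0.1577] xdir 98.65 z [ 0.002  -0.0079 -1.    ] open -0.0
tcp in unit mm [ 33.8288 -76.7261] mid in unit [145.8286 -76.9172] F unit [-4.9079  0.8627  0.5881] M [-0.9062 -0.0151  0.0482]
```

Call:
send_rows(increments="0.8 -5 0 0 0 0 -1; 1.5 -10 2 0 0 0 -1; 2 -15 10 0 0 0 -1; 2 -20 30 0 0 0 -1; 3 -25 35 0 0 0 -1; 3 -25 30 0 0 0 -1; 3 -20 10 0 0 0 -1; 0 -10 0 0 0 0 -1; 0 0 0 0 0 0 -1")

```text
time_s: 24.18
eef_pos: [0.654, 0.0345, 0.2789]
tcp_rot: [[-0.149, 0.989, 0.001], [0.989, 0.149, -0.006], [-0.006, 0.0, -1.0]]
ft_force: [0.3, 0.8, -0.3]
opening: 0.0003
```

```bash
python3 st.py; python3 - <<'E'
from fit import *
i=robot.camera_info("wrist");im=robot.capture("wrist");cv2.imwrite("pics/wrist13.png",im[:,:,::-1])
im=robot.capture("side");cv2.imwrite("pics/side13.png",cv2.resize(im[140:370,110:350,::-1],None,fx=2.6,fy=2.6,interpolation=cv2.INTER_CUBIC))
im=robot.capture("top");cv2.imwrite("pics/top13.png",im[:,:,::-1])
E
```

```text
t 24.18 p [0.654  0.0345 0.2789] xdir 98.57 z [ 0.001  -0.0061 -1.    ] open 0.0003
tcp in unit mm [-104.4375  -70.2652] mid in unit [  7.5619 -70.6152] F unit [ 0.793  -0.4316 -0.3231] M [-0.0002 -0.0094  0.0147]
```

View pics/wrist13.png

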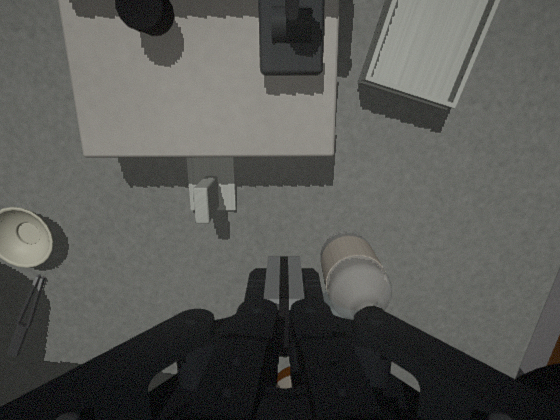

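View pics/side13.png

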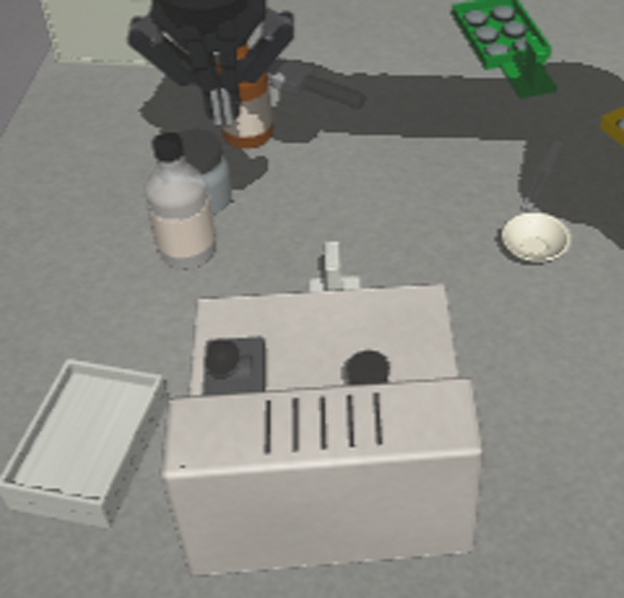

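View pics/top13.png

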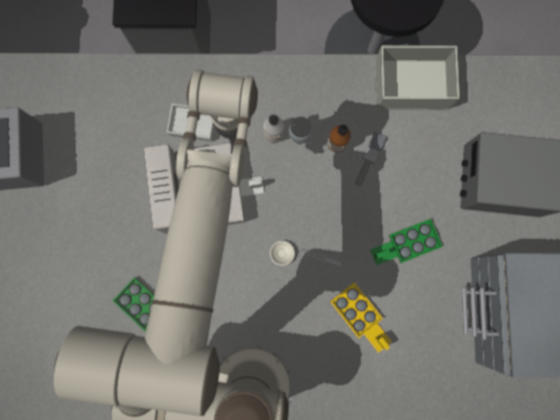

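```bash
python3 - <<'E'
from st import *
ex=np.array([np.cos(UT),np.sin(UT)]);ey=np.array([-ex[1],ex[0]])
def u(c,p,z):
    d=ray(c,p,z)[:2]-U;return 1000*np.array([d@ex,d@ey])
for p,z in(((83,156.5),.065),((335,156.5),.065),((191,211),.006),((237,211),.006),((197,221),.062),((211,221),.062)): print(p,u("wrist",p,z))
T=np.array
def s(p): return (110+(p[0]+.5)/2.6-.5,140+(p[1]+.5)/2.6-.5)
print("side fin top rear",u("side",s((333,242)),.062),"deck edge mid",u("side",s((333,290.5)),.065))
E
```

```text
(83, 156.5) [-80.7103 111.9495]
(335, 156.5) [ -81.0598 -117.1172]
(191, 211) [-150.9999   33.2282]
(237, 211) [-151.0725  -18.1863]
(197, 221) [-143.7697   13.3598]
(211, 221) [-143.7885   -0.1685]
side fin top rear [-149.068    11.5279] deck edge mid [-83.4866   9.6867]
```

```bash
python3 -c "
from workcell import robot
print(robot.job_done(), robot.sense()['time_s'])"
```

```text
the job is handed in; nothing more can be done
the job is handed in; nothing more can be done
```

The tray is home in the bay, the clamp lever is swung fully over, and I handed the job in shortly after 24 s of the 72 s allowed.

**Tray:** I gripped the bare aluminium tray by its fin and slid it level along the bench to the mouth. I felt the -y flare at about 7 N, which put the guides roughly 9 mm to the unit's +y side. I backed off, shifted over and slid in without side-wall forces above about 2 N. The stop was met at about 6 mm/s, and no reading there was above about 6 N.

**Clamp:** After letting go I pushed the lever's ball from the mouth side until it stopped dead. The highest reading was 14 N, and the ball stood about 0.5 rad past vertical. I then backed the arm off clear of everything.

**Last checks:**
- **Tray home:** the side camera agrees to within 1 mm. In the wrist view the tongue reads 2 mm short and the fin 2 mm too far in. Those errors are opposite and within the calibration, so I relied on the felt stop.
- **Lever:** it stayed over after I let go of it.
- **Lever start angle:** this did not match what I expected. I measured it at about -0.28 rad, but 1.0 rad of travel back from the felt end would put it at -0.5 rad. The end position itself was felt as a hard stop and seen in the wrist and side cameras.
- **Bystanders:** they looked unmoved in the last pictures; I judged this by eye and did not measure it.

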